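# Hold a valve block against both fences of a corner fixture

## Robot

A 7-joint arm with a two-finger parallel gripper is mounted at the origin on a cart in front of the work surface, level with it; the furniture and walls round the work are solid. World frame = base frame: x ahead of the robot, y to its left, z up, the work surface at z = 0. Lengths are in m, angles in degrees, forces in N, time in s.
With the tool pointing down it reaches from about 0.425 to 0.875 m from the base axis. Payload 4.7 kg.
Tool frame: the origin (TCP) lies midway between the tips of the shut fingers; the grasp point (between the pads) lies 19 mm behind it (env.grip_point_offset is the distance from the TCP to the grasp point, in m); z points along the fingers, y is the line along which they close (so a half turn about z gives the same grasp; the last joint's range is limited). The gripper opens to 87 mm and grips with 3 to 60 N. Pads are 19 mm wide; open, the fingers measure 117 mm over their backs; the gripper's body (75 mm by 190 mm) begins 51 mm behind the grasp point.
Start: joints at [68.589, 18.392, -4.016, 83.108, 1.295, 78.541, -3.26], TCP at [0.246, -0.602, 0.223] pointing down, gripper open.
Joint ranges: [-163.93, 163.93], [-17.29, 119.83], [-79.2, 71.16], [3.27, 140.29], [-89.18, 269.18], [5.43, 117.66], [-154.24, 154.24]. Speed limits (degrees/s): [147.25, 147.25, 180, 180, 180, 180, 180].

## Interface

Orientations are given as [roll, pitch, yaw] about the fixed x, y, z axes, in that order (R = Rz(yaw) Ry(pitch) Rx(roll)).
In Python, from cell import env gives the robot as it stands.
- The arm moves only by the shell command python3 -m jog 'ROWS' [FORCE]. ROWS is JSON, a list of rows, each a list of 7 numbers: the shift along the tool's x, y, z in m, then the turn, a rotation vector about the tool's x, y, z in rad, then the finger opening in m, from 0 to 0.087. A call has 1 to 12 rows; each row shifts and turns the commanded pose from where the row before left it, along the tool's axes as they then stand; what a row does not reach is not made up. A row lasts 1/12 s, in which the tool goes at most 41.7 mm and 7.16 degrees, less where a joint would pass 70% of its speed; a pose out of reach is approached as far as the arm can. A call is refused whole if a number of a shift passes 0.0417 or a number of a turn 0.125, either way. A call with a gripper value outside its range is refused whole. The fingers move at their own pace and stop on an object; FORCE is the grip in N (left out, the last holds). Time passes only in rows, so rows that do not move let the fingers close. It gives the time, the measured TCP pose, the force, the opening and the grip force at its end, in the units of the state.
- env.get_obs(): the state, without advancing time (a new reading comes with each control period).
- env.read_camera(name): name is "scene" or "top" or "wrist"; returns the picture (480x640x3 uint8, blue, green, red); there is no depth.
- env.get_calibration(name): a dict with "fov_y" (degrees; the focal length in pixels is half the picture's height over the tangent of half this angle, whatever the lens; pixels are square), "cx", "cy" (the principal point, pixels), "k1" (the pictures are not rectified: a ray, as slopes to the right and down, at radius r is drawn at 1 + k1 r^2 times it, then the intrinsics apply), "pose" (4x4, takes a point from camera to world coordinates). Camera axes: x right, y up, looking along -z (the intrinsics and any distortion apply to the point x, -y, -z); pixel columns grow to the right and rows downward; lengths in m; the calibration is good to about 2 mm. A picture is of the moment at which its call begins: read the wrist's pose just before it. get_calibration takes no time and is no camera call; for the wrist camera it gives the pose at the moment of the call.
- env.sign_off(): hands the job in; it is judged then, once.
The state is a dict: "time_s": time; "qpos": joint angles; "joint_velocities": joint speeds; "effort": joint torques, N m; "tool_pos": TCP position; "tool_rot": TCP orientation; "force": force on the tool from outside, world axes, zero at the start; "wrist_torque": the same for the moment, N m; "grip_width": finger opening in m; "grasp_force": force on a finger pad.
Only numpy, scipy, OpenCV 4.12 (cv2) and the standard library are available. Lean on these libraries where they do the work, as an engineer would, in place of code of your own. Each camera call takes 0.05 s, during which the arm holds its last target. There are 200 camera calls.

## Task

Set the loose aluminium valve block flat in the corner fixture, brass hose stub pointing away from the short blue end fence. Then press it gently into the corner so that it bears on both blue fences at once, flat and square, and finish while still holding it pressed there with the robot; leave the other things on the bench alone.

Things in the scene. Friction and masses are not known exactly. Their poses are not given: they have to be found in the camera images.
- valve_block: loose machined aluminium block, 80 x 50 x 50 mm (x, y, z), about 0.4 to 0.65 kg, with a brass hose stub (up to 18 mm diameter, axis 32 mm above the underside) sticking 16 mm out of the middle of its -x end; two large dark bores on top. Origin: centre of the underside of the 80 x 50 mm body, z up; +x is the plain end.
- fixture: corner fixture fixed to the bench; steel plate 136 x 104 x 12 mm; origin: centre of underside, z up. Two rigid blue fences 20 mm above the plate, inner faces at x = +45 (short end fence) and y = +30 mm (side fence); facing them, two brass rails 5 mm above it, inner faces at x = -45, y = -30 mm: a pocket 90 x 60 mm; its floor is the plate top. Oiled, slippery (friction 0.2).
- home (a point): point in the fixture (x +5, y +5, z +12 mm of its frame; same axes) where the block's origin lies when the block is seated flat against both fences, its x along the fixture's x and its stub over the -x brass rail
- end_fence: short blue fence of the fixture, 12 x 50 x 20 mm, origin at the centre of its underside; its axes are the fixture's; the block's plain +x end bears on its -x face
- side_fence: long blue fence of the fixture, 80 x 12 x 20 mm, origin at the centre of its underside; its axes are the fixture's; the block's +y side bears on its -y face
- steel_cup: bystander: open steel cup, 70 mm wide, 55 mm high; origin at the centre of its underside
- bearing: bystander: ball bearing lying flat, 47 mm wide, 14 mm high; origin at the centre of its underside
- race: bystander: steel bearing race lying flat, 75 mm wide, 20 mm high; origin at the centre of its underside
- paint_marker: bystander: white marker with red cap, lying, 131 mm long along its y, 15 mm thick; origin at the centre of its underside

How it is judged:
By the outcome, as a careful person would: the job done as asked, in the order asked, and still so for the second after the job is handed in, while the arm keeps its last pose, push and grip.
It also fails if it takes over 51 s, if anything falls off the work surface, if the arm or the gripper's body presses on something with over 40 N, if the wrist force passes 120 N, or if a joint passes its speed limit or range.

## Working session

There is one attempt and no reset: what is moved stays moved. The work goes in short steps, Python scripts to look and compute and a shell command to move; the robot and the scene stay as the last step left them, time stands still between calls to the robot, and variables do not carry over. Pictures are saved under pics/ and viewed, at most 10 in all, crops included, and the job is handed in when it is done.

```bash
mkdir -p pics; ls
python3 - <<'E'
from cell import env
import cv2
o=env.get_obs();print({k:o[k] for k in('time_s','tool_pos','tool_rot','grip_width','force')})
for n in('scene','top'):
    c=env.get_calibration(n);print(n,c); cv2.imwrite(f'pics/{n}0.png',env.read_camera(n))
E
```

```text
pics
{'time_s': 0.0, 'tool_pos': array([ 0.2455431 , -0.60124345,  0.22148133]), 'tool_rot': array([-1.79892815e+02,  4.61968738e-03,  2.22186616e+01]), 'grip_width': 0.08670366868689997, 'force': array([0.41172443, 1.02773609, 0.44797063])}
scene {'fov_y': 43.4825695377059, 'cx': 314.4580559457742, 'cy': 242.2790346181703, 'k1': 0.05366926934222378, 'pose': array([[-0.56550037,  0.3964182 , -0.72323021, -0.16797405],
       [-0.82471645, -0.26412352,  0.50008155,  0.68230796],
       [ 0.00721932,  0.87925615,  0.47629455,  0.48919292],
       [ 0.        ,  0.        ,  0.        ,  1.        ]])}
top {'fov_y': 55.03116613400018, 'cx': 320.81210580025095, 'cy': 241.90259988566063, 'k1': -0.11513507184089979, 'pose': array([[ 0.02186213,  0.99031773, -0.13708698,  0.40173415],
       [-0.99964353,  0.0195512 , -0.01818139,  0.17483101],
       [-0.01532513,  0.1374356 ,  0.99039214,  0.96139274],
       [ 0.        ,  0.        ,  0.        ,  1.        ]])}
```

View pics/top0.png

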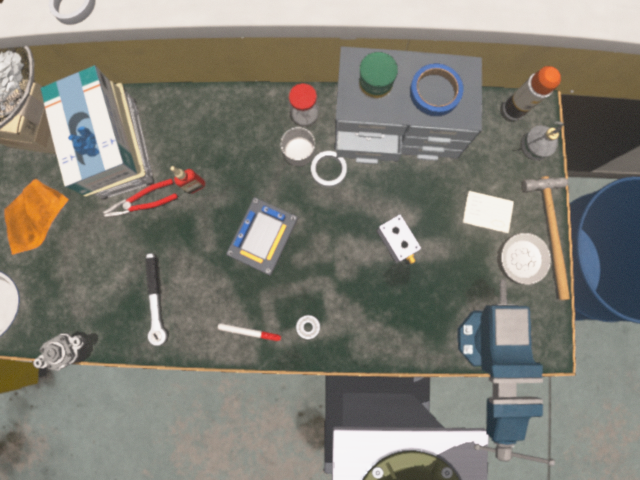

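View pics/scene0.png

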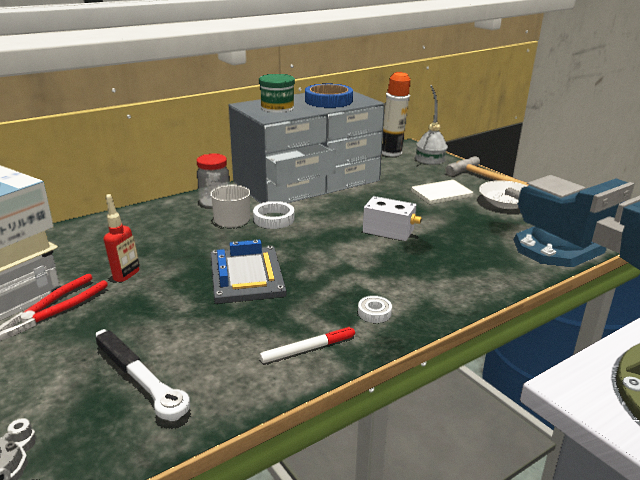

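The top view shows the block near (400,238) with its stub at (411,261). The fixture is near (263,236), with blue fences up-left and brass rails down-right. I'll enlarge both.

Run:
```python
import cv2,numpy as np
t=cv2.imread('pics/top0.png')
a=cv2.resize(t[190:280,220:310],None,fx=6,fy=6,interpolation=cv2.INTER_CUBIC)[:, :400*2]
a=cv2.resize(t[190:280,218:303],(400,424),interpolation=cv2.INTER_CUBIC)
b=cv2.resize(t[190:280,360:445],(400,424),interpolation=cv2.INTER_CUBIC)
cv2.imwrite('pics/crop.png',np.hstack([a,b]))
```

```text
(no output)
```

View pics/crop.png

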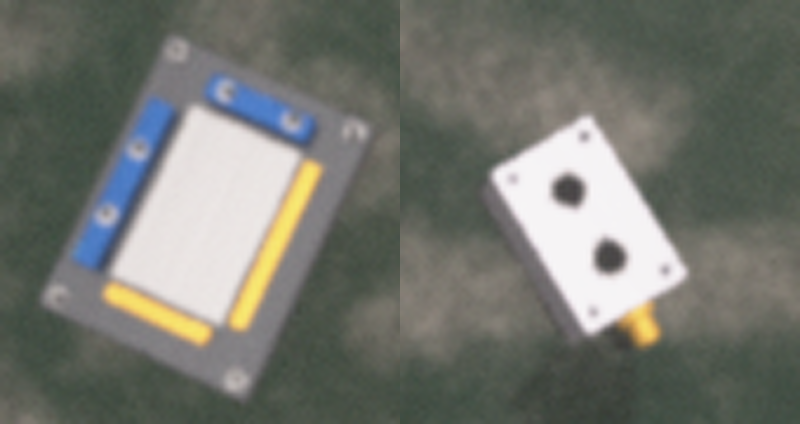

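The enlarged crop (4.706x) shows these plate corners: (172,36), (370,130), (248,402), (40,303). The block's top corners are (188,114), (288,272), (188,336), (90,180) after subtracting 400 in x. The stub is at the lower right.

```bash
cat > h.py <<'E'
from cell import env
import numpy as np, cv2
from scipy.optimize import least_squares
from scipy.spatial.transform import Rotation as R
def cam(n):
    c=env.get_calibration(n);f=240/np.tan(np.radians(c['fov_y']/2));return c,f
def unproj(c,px,z):
    f=240/np.tan(np.radians(c['fov_y']/2))
    K=np.array([[f,0,c['cx']],[0,f,c['cy']],[0,0,1.]])
    u=cv2.undistortPoints(np.array(px,float).reshape(-1,1,2),K,np.array([c['k1'],0,0,0.])).reshape(-1,2)
    d=np.c_[u[:,0],-u[:,1],-np.ones(len(u))]@c['pose'][:3,:3].T
    o=c['pose'][:3,3]
    return o+d*((z-o[2])/d[:,2])[:,None]
def fit(P,M):  # model M (n,2) to world P -> x,y,yaw,res
    r=lambda p:(M@np.array([[np.cos(p[2]),np.sin(p[2])],[-np.sin(p[2]),np.cos(p[2])]])+p[:2]-P).ravel()
    best=min((least_squares(r,[*P.mean(0),a]) for a in np.arange(-3,3,1.)),key=lambda s:s.cost)
    p=best.x; return p[:2],np.degrees(p[2]),best.fun.reshape(-1,2)*1e3
E
python3 - <<'E'
from h import *
c,_=cam('top'); s=4.706
# fixture corners order: (+x,+y),(+x,-y),(-x,-y),(-x,+y)
F=(np.array([(172,36),(370,130),(248,402),(40,303)])+.5)/s+[218,190]-.5
B=(np.array([(90,180),(188,114),(288,272),(188,336)])+.5)/s+[360,190]-.5
sg=np.array([(1,1),(1,-1),(-1,-1),(-1,1)])
print(fit(unproj(c,F,.012)[:,:2],sg*[.068,.052]))
print(fit(unproj(c,B,.05)[:,:2],sg*[.04,.025]))
for n,p,z in(('cup',(297,143),.055),('race',(328,168),.02)):print(n,unproj(c,[p],z))
E
```

```text
(array([0.54401076, 0.31638738]), np.float64(-23.47590968294706), array([[ 1.14667078,  1.25222807],
       [ 1.26128418, -3.40394873],
       [-1.02791252,  0.61144012],
       [-1.38004244,  1.54028055]]))
(array([0.54004196, 0.0339418 ]), np.float64(32.85204702154547), array([[ 1.46414066,  0.62320088],
       [-0.95784553,  0.62121756],
       [-0.73223325, -0.27727066],
       [ 0.22593812, -0.96714778]]))
cup [[0.73198083 0.24504641 0.055     ]]
race [[0.69018087 0.18035611 0.02      ]]
```

The residuals are under 3.5 mm. That puts the block at about (0.540, 0.034), yaw 33°, and the fixture at about (0.544, 0.316), yaw -23.5°. I'll move over the block, going wide of the vise.

```bash
python3 -m jog '[[0.0369,-0.0109,-0.005,0,0,0,0.087],[0.0369,-0.0109,-0.005,0,0,0,0.087],[0.0369,-0.0109,-0.005,0,0,0,0.087],[0.0369,-0.0109,-0.005,0,0,0,0.087],[0.0369,-0.0109,-0.005,0,0,0,0.087],[0.0369,-0.0109,-0.005,0,0,0,0.087],[0.0369,-0.0109,-0.005,0,0,0,0.087],[0.0369,-0.0109,-0.005,0,0,0,0.087],[0.0369,-0.0109,-0.005,0,0,0,0.087],[0.0369,-0.0109,-0.005,0,0,0,0.087]]'
python3 -m jog '[[0.0144,-0.0368,0,0,0,0,0.087],[0.0144,-0.0368,0,0,0,0,0.087],[0.0144,-0.0368,0,0,0,0,0.087],[0.0144,-0.0368,0,0,0,0,0.087],[0.0144,-0.0368,0,0,0,0,0.087],[0.0144,-0.0368,0,0,0,0,0.087],[0.0144,-0.0368,0,0,0,0,0.087],[0.0144,-0.0368,0,0,0,0,0.087],[0.0144,-0.0368,0,0,0,0,0.087],[0.0144,-0.0368,0,0,0,0,0.087],[0,0,0,0,0,-0.0925,0.087],[0,0,0,0,0,-0.0925,0.087]]'
```

```text
time_s: 0.93
tool_pos: [0.5471, -0.3599, 0.2724]
tool_rot: [-180.0, 0.0, 22.2]
force: [1.1, -0.5, 0.2]
grip_width: 0.0868
grasp_force: 0.0
time_s: 1.93
tool_pos: [0.5397, 0.0378, 0.2724]
tool_rot: [-180.0, -0.0, 33.5]
force: [0.1, -0.4, -0.6]
grip_width: 0.0867
grasp_force: 0.0
```

Run:
```python
from h import *
import pickle
c=env.get_calibration('wrist');im=env.read_camera('wrist');cv2.imwrite('pics/w1.png',im);pickle.dump(c,open('w1.pkl','wb'));print(c)
```

```text
{'fov_y': 64.80577629895707, 'cx': 316.65560992058414, 'cy': 241.61533415667327, 'k1': 0.011302208549922687, 'pose': array([[ 5.50455419e-01,  8.00307130e-01,  2.37712703e-01,
         6.04652417e-01],
       [-8.34864557e-01,  5.27650829e-01,  1.56798516e-01,
         8.14225396e-02],
       [ 5.76653949e-05, -2.84768503e-01,  9.58596316e-01,
         4.34740276e-01],
       [ 0.00000000e+00,  0.00000000e+00,  0.00000000e+00,
         1.00000000e+00]])}
```

View pics/w1.png

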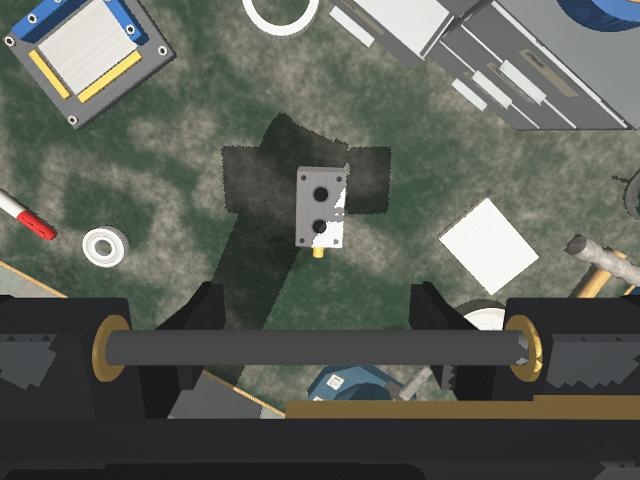

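The wrist view shows the block's top corners at about (297,167), (346,167), (342,248), (295,247), with the stub at (318,253) pointing down in the picture. The fixture's plate corners are near (163,46), (72,124) and (4,41).

Run:
```python
from h import *
import pickle
c=pickle.load(open('w1.pkl','rb'))
B=np.array([(297,167),(346,167),(342,248),(295,247)])
sg=np.array([(1,1),(1,-1),(-1,-1),(-1,1)])
print(fit(unproj(c,B,.05)[:,:2],sg*[.04,.025]))
print(unproj(c,[(174,48),(79,128)],.012), np.diff(unproj(c,[(174,48),(79,128)],.012),axis=0))
im=cv2.imread('pics/w1.png')
a=cv2.resize(im[145:265,260:380],(480,480),interpolation=cv2.INTER_CUBIC)
cv2.imwrite('pics/c1.png',a)
```

```text
(array([0.5409548, 0.0353068]), np.float64(-328.2020656739249), array([[-1.74986874, -0.24456135],
       [-2.43193271, -1.74134273],
       [ 1.93724379,  0.97343926],
       [ 2.24455766,  1.01246482]]))
[[0.59066841 0.24446146 0.012     ]
 [0.46587438 0.29315343 0.012     ]] [[-0.12479403  0.04869197  0.        ]]
```

View pics/c1.png

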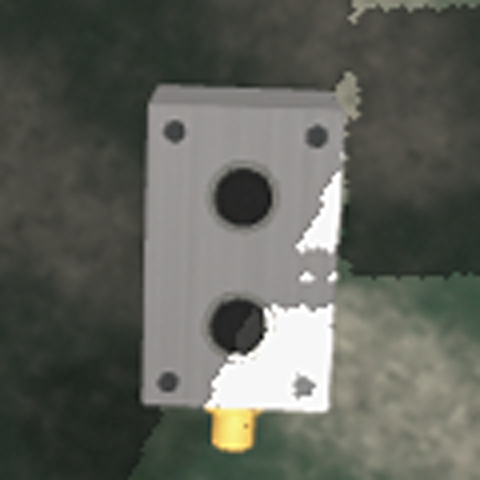

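The crop shows the top-face corners at (148,104), (344,108), (330,411), (142,405). The strip above that is the plain end face.

Run:
```python
from h import *
import pickle
c=pickle.load(open('w1.pkl','rb'))
B=np.array([(148,104),(344,108),(330,411),(142,405)])/4+[260,145]
sg=np.array([(1,1),(1,-1),(-1,-1),(-1,1)])
xy,yaw,r=fit(unproj(c,B,.05)[:,:2],sg*[.04,.025]);print(xy,yaw,r)
o=env.get_obs();print(o['tool_pos'],o['tool_rot'])
y=np.radians(o['tool_rot'][2]);d=xy-o['tool_pos'][:2]
print('tool dx dy',d@[np.cos(y),np.sin(y)],d@[np.sin(y),-np.cos(y)])
```

```text
[0.5394828  0.03399918] -328.26010015443137 [[ 0.15894006  0.55628574]
 [ 0.16928206 -0.27796615]
 [-0.10156372 -0.02624956]
 [-0.2266584  -0.25207003]]
[0.53980601 0.03564987 0.27222882] [-1.79993030e+02  4.05054052e-02  3.35199052e+01]
tool dx dy -0.0011810117642627644 0.0011976866570931211
```

The fit is good, with residuals under 0.6 mm, so I'll descend and grip high to keep the fingers clear of the fences.

```bash
python3 -m jog '[[-0.0012,0.0012,0.03,0,0,0.031,0.087],[0,0,0.04,0,0,0,0.087],[0,0,0.04,0,0,0,0.087],[0,0,0.04,0,0,0,0.087],[0,0,0.04,0,0,0,0.087],[0,0,0.03,0,0,0,0.087],[0,0,0.026,0,0,0,0.087],[0,0,0,0,0,0,0.087],[0,0,0,0,0,0,0.087]]'
python3 -m jog '[[0,0,0,0,0,0,0.04],[0,0,0,0,0,0,0.04],[0,0,0,0,0,0,0.04],[0,0,0,0,0,0,0.04],[0,0,0,0,0,0,0.04],[0,0,0,0,0,0,0.04],[0,0,0,0,0,0,0.04],[0,0,0,0,0,0,0.04]]' 35
```

```text
time_s: 2.73
tool_pos: [0.5386, 0.0318, 0.0254]
tool_rot: [-179.9, 0.2, 30.9]
force: [0.4, -0.3, 0.8]
grip_width: 0.0871
grasp_force: 0.0
time_s: 3.4
tool_pos: [0.5398, 0.0329, 0.0269]
tool_rot: [-180.0, -0.0, 31.1]
force: [-2.3, 2.0, 4.7]
grip_width: 0.05
grasp_force: 35.0
```

Gripped at 50 mm, as expected. I'll lift, carry it over the fixture, then turn.

```bash
python3 -m jog '[[0,0,-0.03,0,0,0,0.04],[0,0,-0.035,0,0,0,0.04],[0,0,-0.035,0,0,0,0.04],[0.0187,-0.03,-0.02,0,0,0,0.04],[0.0187,-0.03,-0.01,0,0,0,0.04],[0.0187,-0.03,0,0,0,0,0.04],[0.0187,-0.03,0,0,0,0,0.04],[0.0187,-0.03,0,0,0,0,0.04],[0.0187,-0.03,0,0,0,0,0.04],[0.0187,-0.03,0,0,0,0,0.04],[0.0187,-0.03,0,0,0,0,0.04],[0,0,0,0,0,0,0.04]]'
python3 -m jog '[[0,0,0,0,0,0.119,0.04],[0,0,0,0,0,0.119,0.04],[0,0,0,0,0,0.119,0.04],[0,0,0,0,0,0.119,0.04],[0,0,0,0,0,0.119,0.04],[0,0,0,0,0,0.119,0.04],[0,0,0,0,0,0.119,0.04],[0,0,0,0,0,0.119,0.04],[0,0,0,0,0,0,0.04],[0,0,0,0,0,0,0.04]]'
python3 - <<'E'
from h import *
import pickle
c=env.get_calibration('wrist');im=env.read_camera('wrist');cv2.imwrite('pics/w2.png',im);pickle.dump(c,open('w2.pkl','wb'))
o=env.get_obs();print(o['tool_pos'],o['tool_rot'],o['force'])
E
```

```text
time_s: 4.4
tool_pos: [0.5401, 0.3249, 0.155]
tool_rot: [-179.5, -0.0, 31.7]
force: [-1.7, 2.8, -4.4]
grip_width: 0.0498
grasp_force: 35.0
time_s: 5.23
tool_pos: [0.5437, 0.314, 0.155]
tool_rot: [179.9, 0.1, -23.4]
force: [0.4, -0.9, -6.0]
grip_width: 0.0501
grasp_force: 35.0
[0.54384993 0.31425301 0.1552965 ] [ 1.79893279e+02  5.85860246e-02 -2.33606924e+01] [ 0.07726615 -0.68113304 -6.28386632]
```

View pics/w2.png

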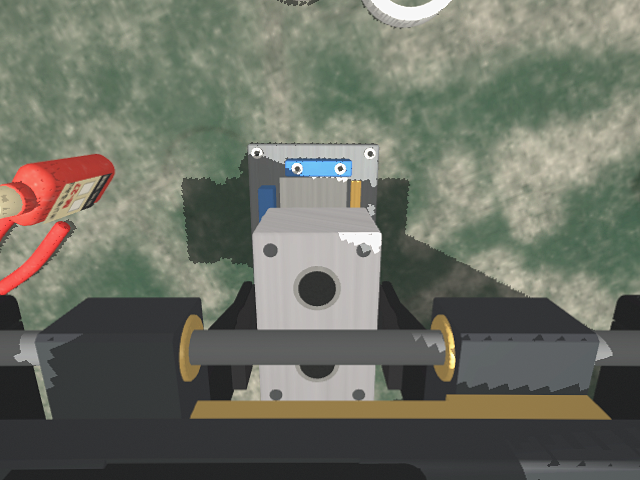

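The held block is at (317,300), with the fixture's end fence at (318,167) behind it. I'll enlarge the fixture region.

Run:
```python
import cv2
im=cv2.imread('pics/w2.png')
cv2.imwrite('pics/c2.png',cv2.resize(im[135:255,235:395],(800,600),interpolation=cv2.INTER_CUBIC))
```

```text
(no output)
```

View pics/c2.png

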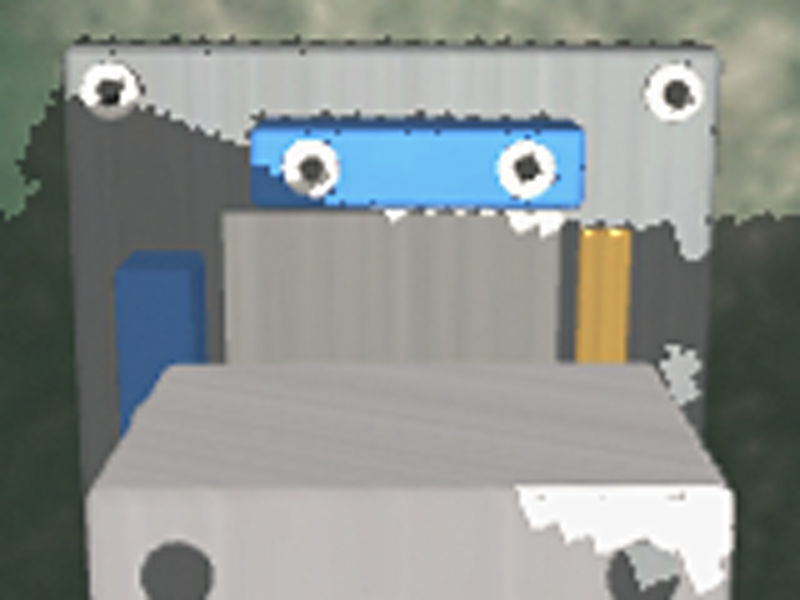

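Run:
```python
from h import *
import pickle
c=pickle.load(open('w2.pkl','rb'))
g=lambda p,z:unproj(c,(np.array(p,float)+.5)/5+[235,135]-.5,z)[:,:2]
def yaw(a,b): d=b-a; return np.degrees(np.arctan2(d[0],-d[1])), np.linalg.norm(d)  # line along -y_f
yw=-23.4
P=g([(66,47),(718,49)],.012);E=g([(249,206),(584,208)],.032);E2=g([(251,128),(585,130)],.032)
T=g([(88,488),(733,487)],.178);U=g([(168,366),(655,365)],.128);S=g([(204,268)],.032)
for n,q in zip('P E E2 T U'.split(),(P,E,E2,T,U)):
    a,l=yaw(q[0],q[1]);print(n,q.round(4).tolist(),-a if 0 else a,l)
th=np.radians(-23.4);X=np.array([np.cos(th),np.sin(th)]);Y=np.array([-np.sin(th),np.cos(th)])
o=np.array([.54385,.31425])
for n,q in zip('P E E2 T U S'.split(),(P,E,E2,T,U,S)): print(n,'x rel tool',((q-o)@X*1e3).round(1),'y',((q-o)@Y*1e3).round(1))
```

```text
P [[0.6262, 0.3369], [0.5854, 0.2435]] -23.585125080679134 0.10187578769327314
E [[0.594, 0.3186], [0.5738, 0.2727]] -23.77312389467863 0.050113554219718956
E2 [[0.6042, 0.3135], [0.5844, 0.2683]] -23.76296873256661 0.049379499785163476
T [[0.5906, 0.3211], [0.5711, 0.2759]] -23.369808664444918 0.04915530373643072
U [[0.5899, 0.3212], [0.5703, 0.2758]] -23.329620276265675 0.049506841398275186
P x rel tool [66.6 66.2] y [ 53.5 -48.4]
E x rel tool [44.3 44. ] y [ 23.9 -26.2]
E2 x rel tool [55.7 55.4] y [ 23.3 -26.1]
T x rel tool [40.2 40.2] y [ 24.8 -24.4]
U x rel tool [39.5 39.5] y [ 24.7 -24.8]
S x rel tool [35.] y [30.9]
```

The block sits about 4 mm and 6 mm from the fences, inside the pocket, with a yaw error of about 0.3°. I'll lower it.

```bash
python3 -m jog '[[0,-0.001,0.03,0,0,0.005,0.04],[0,0,0.03,0,0,0,0.04],[0,0,0.025,0,0,0,0.04],[0,0,0.015,0,0,0,0.04],[0,0,0.008,0,0,0,0.04],[0,0,0,0,0,0,0.04],[0,0,0,0,0,0,0.04],[0,0,0,0,0,0,0.04]]'
python3 -m jog '[[0,0,0.002,0,0,0,0.04],[0,0,0.002,0,0,0,0.04],[0,0,0,0,0,0,0.04],[0,0,0,0,0,0,0.04]]'
```

```text
time_s: 5.95
tool_pos: [0.5459, 0.3167, 0.0502]
tool_rot: [-179.9, -0.1, -23.8]
force: [0.8, -0.2, -4.9]
grip_width: 0.0494
grasp_force: 35.0
time_s: 6.28
tool_pos: [0.5448, 0.3158, 0.0448]
tool_rot: [-180.0, -0.0, -23.8]
force: [-0.2, -0.1, -6.3]
grip_width: 0.0494
grasp_force: 35.0
```

```bash
for i in 1 2; do python3 -m jog '[[0,0,0.001,0,0,0,0.04],[0,0,0.001,0,0,0,0.04],[0,0,0,0,0,0,0.04],[0,0,0,0,0,0,0.04]]'; done;  python3 -m jog '[[0,0,0.001,0,0,0,0.04],[0,0,0,0,0,0,0.04],[0,0,0,0,0,0,0.04]]'
```

```text
time_s: 6.62
tool_pos: [0.5446, 0.3158, 0.0423]
tool_rot: [180.0, 0.0, -23.8]
force: [-0.7, -0.3, -5.5]
grip_width: 0.0495
grasp_force: 35.0
time_s: 6.95
tool_pos: [0.5447, 0.3158, 0.0404]
tool_rot: [180.0, 0.0, -23.8]
force: [0.2, -0.4, -5.9]
grip_width: 0.05
grasp_force: 35.0
time_s: 7.2
tool_pos: [0.5447, 0.3158, 0.0394]
tool_rot: [180.0, 0.0, -23.8]
force: [-0.8, 0.1, -6.0]
grip_width: 0.0496
grasp_force: 35.0
```

```bash
for i in 1 2 3; do python3 -m jog '[[0,0,0.0007,0,0,0,0.04],[0,0,0,0,0,0,0.04],[0,0,0,0,0,0,0.04]]' | egrep 'tool_|force'; done
```

```text
tool_pos: [0.5449, 0.316, 0.0391]
tool_rot: [-180.0, -0.0, -23.8]
force: [0.8, -0.8, -3.2]
grasp_force: 35.0
tool_pos: [0.5451, 0.3161, 0.039]
tool_rot: [-180.0, -0.0, -23.8]
force: [-2.2, -1.4, 2.6]
grasp_force: 35.0
tool_pos: [0.5453, 0.3162, 0.039]
tool_rot: [-179.9, -0.1, -23.8]
force: [-2.8, -2.4, 6.6]
grasp_force: 35.0
```

In contact with the plate, about 12 N down. I'll regrip more softly so the block settles flat, then push toward the end fence (tool +x).

```bash
python3 -m jog '[[0,0,-0.001,0,0,0,0.056],[0,0,0,0,0,0,0.056],[0,0,0,0,0,0,0.056],[0,0,0,0,0,0,0.056],[0,0,0,0,0,0,0.04],[0,0,0,0,0,0,0.04],[0,0,0,0,0,0,0.04],[0,0,0,0,0,0,0.04]]' 25
for i in 1; do python3 -m jog '[[0.001,0,0,0,0,0,0.04],[0.001,0,0,0,0,0,0.04],[0.001,0,0,0,0,0,0.04],[0,0,0,0,0,0,0.04],[0,0,0,0,0,0,0.04]]'; done
python3 -m jog '[[0.001,0,0,0,0,0,0.04],[0,0,0,0,0,0,0.04],[0,0,0,0,0,0,0.04]]'
```

```text
time_s: 8.62
tool_pos: [0.5448, 0.316, 0.0383]
tool_rot: [-180.0, -0.0, -23.8]
force: [-0.8, 0.5, -1.6]
grip_width: 0.0498
grasp_force: 25.0
time_s: 9.03
tool_pos: [0.5475, 0.3146, 0.0383]
tool_rot: [180.0, 0.0, -23.8]
force: [-1.2, 0.9, 0.5]
grip_width: 0.05
grasp_force: 25.0
time_s: 9.28
tool_pos: [0.5477, 0.3145, 0.0383]
tool_rot: [180.0, 0.1, -23.8]
force: [-2.6, 0.7, 0.2]
grip_width: 0.05
grasp_force: 25.0
```

```bash
python3 -m jog '[[0.0007,0,0,0,0,0,0.04],[0,0,0,0,0,0,0.04],[0,0,0,0,0,0,0.04]]'|egrep 'tool_|force'
for i in 1 2; do python3 -m jog '[[0,-0.001,0,0,0,0,0.04],[0,-0.001,0,0,0,0,0.04],[0,0,0,0,0,0,0.04],[0,0,0,0,0,0,0.04]]'|egrep 'tool_|force'; done
```

```text
tool_pos: [0.5477, 0.3145, 0.0383]
tool_rot: [180.0, 0.1, -23.7]
force: [-5.2, 2.0, 1.4]
grasp_force: 25.0
tool_pos: [0.548, 0.3153, 0.0383]
tool_rot: [179.8, 0.1, -23.8]
force: [-6.9, -0.5, 3.8]
grasp_force: 25.0
tool_pos: [0.5488, 0.3171, 0.0384]
tool_rot: [179.8, 0.1, -23.8]
force: [-8.0, -0.9, 3.3]
grasp_force: 25.0
```

```bash
for i in 1 2 3; do python3 -m jog '[[0,-0.001,0,0,0,0,0.04],[0,0,0,0,0,0,0.04],[0,0,0,0,0,0,0.04]]'|egrep 'tool_|force'; done
```

```text
tool_pos: [0.5492, 0.3179, 0.0384]
tool_rot: [179.8, 0.1, -23.8]
force: [-6.7, -1.2, 4.7]
grasp_force: 25.0
tool_pos: [0.5496, 0.3188, 0.0383]
tool_rot: [179.8, 0.1, -23.8]
force: [-6.9, -1.2, 4.2]
grasp_force: 25.0
tool_pos: [0.55, 0.3197, 0.0383]
tool_rot: [179.8, 0.1, -23.8]
force: [-7.1, -0.9, 5.3]
grasp_force: 25.0
```

```bash
for i in 1 2 3; do python3 -m jog '[[0,-0.0007,0,0,0,0,0.04],[0,0,0,0,0,0,0.04],[0,0,0,0,0,0,0.04]]'|egrep 'tool_|force'; done
```

```text
tool_pos: [0.5501, 0.3198, 0.0384]
tool_rot: [179.7, 0.2, -23.8]
force: [-8.3, -3.2, 6.5]
grasp_force: 25.0
tool_pos: [0.5501, 0.3198, 0.0384]
tool_rot: [179.7, 0.2, -23.8]
force: [-9.9, -3.8, 7.0]
grasp_force: 25.0
tool_pos: [0.55, 0.3199, 0.0384]
tool_rot: [179.6, 0.2, -23.8]
force: [-10.3, -4.3, 8.7]
grasp_force: 25.0
```

It bears on both fences at about 8 N each, but the tool has tilted about 0.4°, probably from pushing above fence height. I'll ease the push, press down slightly and level the tool.

```bash
python3 -m jog '[[0,0.0005,0.0007,0.007,0.003,0,0.04],[0,0,0,0,0,0,0.04],[0,0,0,0,0,0,0.04],[0,0,0,0,0,0,0.04]]'|egrep 'tool_|force'; python3 -m jog '[[0,0,0,0.007,0.003,0,0.04],[0,0,0,0,0,0,0.04],[0,0,0,0,0,0,0.04],[0,0,0,0,0,0,0.04]]'|egrep 'tool_|force'
python3 - <<'E'
from cell import env
o=env.get_obs();print(o['tool_pos'],o['tool_rot'],o['force'],o['wrist_torque'],o['time_s'])
E
```

```text
tool_pos: [0.5501, 0.3198, 0.0383]
tool_rot: [-180.0, -0.0, -23.8]
force: [-10.3, -4.3, 10.0]
grasp_force: 25.0
tool_pos: [0.5501, 0.3197, 0.0383]
tool_rot: [-179.6, -0.2, -23.8]
force: [-9.4, -4.2, 10.3]
grasp_force: 25.0
[0.5500721  0.31966581 0.03832753] [-179.58806606   -0.19138184  -23.76729068] [-9.35441815 -4.18744548 10.2868899 ] [-1.31552902  2.49990968  0.20834831] 12.3667
```

Levelling worked after the first correction, so I'll undo the second. Then I'll regrip in place so the block settles flat, and restore a gentle push.

```bash
python3 -m jog '[[0,0,-0.0007,-0.007,-0.003,0,0.04],[0,0,0,0,0,0,0.04],[0,0,0,0,0,0,0.056],[0,0,0,0,0,0,0.056],[0,0,0,0,0,0,0.056],[0,0,0,0,0,0,0.056]]'
python3 - <<'E'
from cell import env
o=env.get_obs();print(o['tool_pos'],o['tool_rot'],o['force'],o['wrist_torque'],o['time_s'])
E
python3 -m jog '[[0,0,0,0,0,0,0.04],[0,0,0,0,0,0,0.04],[0,0,0,0,0,0,0.04],[0,0,0,0,0,0,0.04],[0,0,0,0,0,0,0.04],[0,0,0,0,0,0,0.04]]' 25
python3 - <<'E'
from cell import env
o=env.get_obs();print(o['tool_pos'],o['tool_rot'],o['force'],o['wrist_torque'],o['time_s'])
E
```

```text
time_s: 12.87
tool_pos: [0.5536, 0.3214, 0.0386]
tool_rot: [-179.6, -0.3, -23.8]
force: [0.1, -0.7, 0.9]
grip_width: 0.0555
grasp_force: 0.2
[0.55362219 0.3213635  0.03859854] [-179.56237833   -0.25935142  -23.82955493] [ 0.07484104 -0.71644419  0.94391631] [-0.02820725  0.00017759 -0.02229075] 12.8667
time_s: 13.37
tool_pos: [0.5525, 0.3188, 0.0383]
tool_rot: [-179.9, -0.2, -23.8]
force: [-3.1, -5.8, 4.4]
grip_width: 0.05
grasp_force: 25.0
[0.55246358 0.31880799 0.03834116] [-179.8814468    -0.20414793  -23.8461286 ] [-3.13107772 -5.7890789   4.42921434] [-1.53534844  0.6712656   0.10123487] 13.3667
```

```bash
for i in 1 2; do python3 -m jog '[[0.0006,0,0,0,0,0,0.04],[0,0,0,0,0,0,0.04],[0,0,0,0,0,0,0.04]]'>/dev/null
python3 - <<'E'
from cell import env
import numpy as np
o=env.get_obs();f=o['force'];t=np.radians(-23.75);print(o['tool_pos'],o['tool_rot'],f,'fix',f[0]*np.cos(t)+f[1]*np.sin(t),-f[0]*np.sin(t)+f[1]*np.cos(t),o['wrist_torque'],o['time_s'])
E
done
```

```text
[0.55248408 0.31887763 0.03839417] [-1.79891256e+02 -1.56091917e-01 -2.38343486e+01] [-4.55638443 -5.9756484   3.95079099] fix -1.76383835484851 -7.30464832254237 [-1.40980507  0.88920057  0.08480375] 13.6167
[0.5524551  0.31886266 0.03838143] [-1.79910026e+02 -1.07987191e-01 -2.38237053e+01] [-5.04261928 -5.27062248  5.56414451] fix -2.492841554673139 -6.855159481562271 [-1.31425981  1.18371825  0.05034811] 13.8667
```

```bash
python3 -m jog '[[0.0006,0,0,0,0,0,0.04],[0.0006,0,0.0004,0,0,0,0.04],[0,0,0,0,0,0,0.04],[0,0,0,0,0,0,0.04],[0,0,0,0,0,0,0.04],[0,0,0,0,0,0,0.04]]'>/dev/null
python3 - <<'E'
from h import *
import pickle
o=env.get_obs();f=o['force'];t=np.radians(-23.75);print(o['tool_pos'],o['tool_rot'],f,'fix',f[0]*np.cos(t)+f[1]*np.sin(t),-f[0]*np.sin(t)+f[1]*np.cos(t),o['wrist_torque'],o['time_s'])
c=env.get_calibration('wrist');im=env.read_camera('wrist');pickle.dump(c,open('w3.pkl','wb'))
cv2.imwrite('pics/w3.png',im)
cv2.imwrite('pics/c3.png',cv2.resize(im[140:300,215:428],(800,600),interpolation=cv2.INTER_CUBIC))
E
```

```text
[0.55247707 0.31880349 0.03831869] [-1.79948494e+02 -1.79875813e-02 -2.38080560e+01] [-8.07599717 -5.70321061  9.74478249] fix -5.095103720449033 -8.472795262777037 [-1.34808228  1.70056056  0.00799956] 14.3667
```

View pics/c3.png

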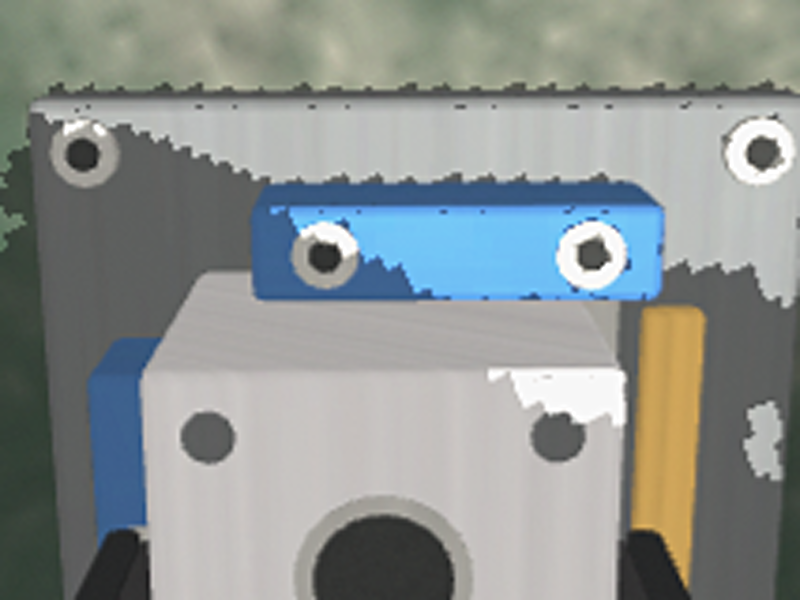

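The block sits in the corner, with its end face against the end fence at (255–662, 298) and its left side against the side fence at (150,345). I'll check this numerically.

Run:
```python
from h import *
import pickle
c=pickle.load(open('w3.pkl','rb'))
g=lambda p,z:unproj(c,(np.array(p,float)+.5)/[800/213,3.75]+[215,140]-.5,z)[:,:2]
t=np.radians(-23.75);M=np.array([[np.cos(t),-np.sin(t)],[np.sin(t),np.cos(t)]]);o=env.get_obs()['tool_pos'][:2]
for n,p,z in(('blocktop',[(142,372),(625,371)],.062),('fence',[(255,298),(662,299)],.032),('plate',[(30,103),(804,99)],.012)):
    q=g(p,z);d=q[1]-q[0];print(n,((q-o)@M*1e3).round(1).tolist(),np.degrees(np.arctan2(d[0],-d[1])),np.linalg.norm(d))
```

```text
blocktop [[37.7, 24.9], [37.7, -24.2]] -23.73617045358523 0.04905939826856711
fence [[38.4, 16.0], [38.2, -33.6]] -24.008868423733357 0.049529028766543706
plate [[60.0, 46.5], [60.3, -54.7]] -23.575366353865856 0.10116300072717034
```

The yaw agrees to about 0.2° and the gap reads as roughly zero. But 5 N along x could be friction alone, so I'll ease the down force and push further in x to confirm.

```bash
python3 -m jog '[[0.0008,0,-0.0005,0,0,0,0.04],[0.0008,0,0,0,0,0,0.04],[0,0,0,0,0,0,0.04],[0,0,0,0,0,0,0.04],[0,0,0,0,0,0,0.04],[0,0,0,0,0,0,0.04]]' 30 >/dev/null
python3 - <<'E'
from h import *
o=env.get_obs();f=o['force'];t=np.radians(-23.75);print(o['tool_pos'],o['tool_rot'],f,'fix',f[0]*np.cos(t)+f[1]*np.sin(t),-f[0]*np.sin(t)+f[1]*np.cos(t),o['wrist_torque'],o['time_s'],o['grasp_force'])
E
```

```text
[0.55250166 0.31880063 0.03837903] [-1.79988415e+02  1.08083520e-01 -2.37761414e+01] [-10.52944152  -4.80263738   7.82713649] fix -7.703472382467648 -8.63660684142242 [-1.15505413  2.06539213 -0.0933991 ] 14.9167 29.98500585090369
```

The x force rose to 7.7 N with no motion, well above the roughly 4.5 N friction could give. Side force is 8.6 N and the tool is level to about 0.1°, so I'm handing it in.

```bash
python3 -c "
from cell import env
print(env.sign_off())"
```

```text
the job is handed in; nothing more can be done
None
```

The valve block is in the corner fixture, stub pointing away from the end fence, and was handed in after 15 s with the robot still pressing it on both blue fences (about 8 N each), level and square to within about 0.3° as far as I could measure.

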